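Pin and lock the hinged quench plates

TASK

The upper quench plate is lying closed on the sloping lower plate with the hinge knuckles in line. Push the red-handled hinge pin through all the knuckles, from whichever end of the hinge is not blocked, until its shoulder is home; then drop the yellow-winged T-bolt down through the slot of both plates until its flange sits flat on the upper plate and give it a quarter turn so that it locks. Let go of everything, and leave the firebricks, tools and other things on the bench where they are.

Things in the scene. Friction and masses are not known exactly. Their poses are not given: they have to be found in the camera images.
- jig: Lower quench plate, dark steel, fixed on its stand, sloping 25 deg, low end towards the robot. Origin: middle of its upper face, 85 mm above the bench. x up the slope to the hinge, y left along the hinge, z out of the plate. Plate x -90 to 96, y +-45, z -12 to 0 mm. Slot 31 x 14 mm, long along x, centred at x -40, y 0; free space of 40 mm below it. A 10 mm high lip at x -87 to -80 stops the upper plate.
- stand: Cast stand under the plates, fixed, origin under its middle, directly below the jig's origin; x level towards the hinge. Foot 230 x 100 x 10 mm, columns within y +-38 mm. The 24 x 4 mm tang of a steel blank sticks out between the plates on the +y side at jig x -8 mm, to jig y +113 mm.
- hinge (a point): Centre of the hinge bore: jig x +82, y 0, z +14 mm (132 mm above the bench). The bore runs along jig y, 12.2 mm across, open at both ends. Barrel knuckles of 26 mm outer diameter: two on the jig at |y| 24 to 40 mm, one on the upper plate at |y| below 22.5 mm; the whole hinge is 80 mm long.
- slot (a point): Centre of the slot's mouth on the upper face of the upper plate: jig x -40, y 0, z +12 mm.
- leaf: Upper quench plate, bare aluminium, 144 x 84 x 12 mm, about 0.45 kg, loose, already seated against the lip with its knuckle in line to about 1 mm. Its frame coincides with the jig's when seated (origin in its underside, z out of the plate). Its slot is 29 x 11.5 mm, long along x, at x -40, y 0.
- pin: Steel hinge pin, 10 mm diameter, about 90 g, lying level in the V-block. x runs from nose to handle. Origin on the axis: it lies at the hinge centre when the pin is home, from either end. Nose at x -52 mm (8 mm taper to 4 mm diameter), shoulder of 20 mm diameter x +40 to +45, flat red handle x +45 to +83, 14 mm thick (y), 22 mm tall (z up as it lies).
- vblock: Steel V-block, fixed, 76 x 44 x 52 mm, origin under its middle. The pin lies along its x, pin axis 50 mm above the bench, pin origin at x +2 mm; the handle overhangs the +x end with free space below it.
- tbolt: T-bolt, about 120 g. Origin: centre of the flange's underside. z up to the wing, x along cross bar and wing. Flange 36 mm diameter, z 0 to 4. Flat yellow wing 34 x 12 mm (x, y), z 4 to 36. Shank 8 mm diameter; round cross bar 24 mm long, 8 mm diameter, round ends, axis at z -30.5 mm. When down, the bar hangs 2.5 mm clear below the lower plate and turns freely either way.
- toolblock: Wooden tool block, fixed, 110 x 70 x 50 mm, origin under its middle. The T-bolt stands upright in a 34 x 14 mm well in its middle, 42 mm deep, flange on the block's top (50 mm above the bench), wing along the block's x.
- brick: Pale firebrick standing on end, 114 x 64 x 230 mm (x, y, z), loose, origin under its middle. It stands close to one end of the hinge (left or right) and blocks that end.
- die: Round dark steel die, 80 mm diameter, 60 mm high, loose, origin under its middle; stands below the other end of the hinge, low enough to work over.
- brick_flat: Pale half firebrick lying flat, 114 x 115 x 64 mm (x, y, z), loose, origin under its middle.
- hammer: Hand hammer lying down, about 270 mm long along x (-134 to +137), head 34 x 100 x 36 mm at x +120 mm; origin on the bench under the handle line.
- tongs: Black forging tongs lying down, along x from -207 to +117 mm, 58 mm wide at the reins, 17 mm high; origin on the bench.
- hexbolt: Loose bolt standing on its head, head 29 mm diameter, 62 mm high in all; origin under its middle.
- nut: Loose round nut, 34 mm across, 18 mm high; origin under its middle.
Not all that is in view belongs to the job. What is shaped like the pin but turquoise is not meant. What is shaped like the tbolt but turquoise is not meant.

How it is judged:
By the outcome, as a careful person would: the job done as asked, in the order asked, and still so for the second after the job is handed in, with the robot touching nothing.
It also fails if it takes over 72 s, if anything falls off the work surface, if the arm or the gripper's body presses on something with over 40 N, if the wrist force passes 120 N, or if a joint passes its speed limit or range.

ROBOT

A 6-joint arm with a two-finger parallel gripper is mounted at the origin on the work surface. World frame = base frame: x ahead of the robot, y to its left, z up, the work surface at z = 0. Lengths are in mm, angles in rad, forces in N, time in s.
With the tool pointing down it reaches from about 300 to 775 mm from the base axis. Payload 14.6 kg.
Tool frame: the origin (TCP) lies on the front face of the gripper's body, between the roots of the fingers; the fingertips stand 97 mm ahead of it and the grasp point (between the pads) lies 78 mm ahead of it; z points along the fingers, y is the line along which they close (so a half turn about z gives the same grasp; the last joint's range is limited). The gripper opens to 94 mm and grips with 3 to 60 N. Pads are 16 mm wide; open, the fingers measure 119 mm over their backs; the gripper's body (75 mm by 177 mm) begins 78 mm behind the grasp point.
Start: joints at [1.257, 0.3, 1.521, -0, 1.321, -0.067], TCP at [134.364, 533.326, 302.646] pointing down, gripper open.
Joint ranges: [-3.03, 3.03], [-0.79, 2.21], [0.23, 2.52], [-1.04, 4.18], [0, 3.07], [-2.55, 2.55]. Speed limits (rad/s): [2.22, 2.22, 2.57, 3.14, 3.14, 3.14].

INTERFACE

Orientations are given as [roll, pitch, yaw] about the fixed x, y, z axes, in that order (R = Rz(yaw) Ry(pitch) Rx(roll)).
In Python, from cell import * gives the robot as it stands.
- The arm moves only by the tool carry_out, never from a script. Its arguments are lists of equal length, an entry for each row: "slide": the shift along the world's x, y, z scaled (see below), a list of three; "dr": the turn, a rotation vector about the world's x, y, z scaled (see below), a list of three; "gripper": the opening in per cent of the stroke, from 0 (shut) to 100 (fully open). A call has 1 to 10 rows; each row is the pose to reach, as a shift and turn from the pose commanded when the call began, turning the shorter way round; what a row does not reach only later rows make up. The controller multiplies each number of a shift by 0.25 m and each number of a turn by 360 degrees. A row lasts 1/12 s, in which the tool goes at most 41.7 mm and 7.16 degrees, less where a joint would pass 70% of its speed; a pose out of reach is approached as far as the arm can. A call with a number of a shift or a turn outside -1 to 1 is refused whole. A call with a gripper value outside its range is refused whole. The fingers move at their own pace and stop on an object; "newtons" is the grip in N (left out, the last holds). Time passes only in rows, so rows that repeat a pose let the fingers close. It gives the time, the measured TCP pose, the force, the opening and the grip force at its end, in the units of the state.
- read_state(): the state, without advancing time (a new reading comes with each control period).
- camera(name): name is "scene" or "top" or "wrist"; returns the picture (400x640x3 uint8, red, green, blue); there is no depth.
- camera_model(name): a dict with "vfov" (degrees; the focal length in pixels is half the picture's height over the tangent of half this angle, whatever the lens; pixels are square), "cx", "cy" (the principal point, pixels), "R" (3x3) and "t" (3): a world point X has camera coordinates R X + t. Camera axes: x right, y down, z forward; pixel columns grow to the right and rows downward; lengths in mm; the calibration is good to about 2 mm. A picture is of the moment at which its call begins: read the wrist's pose just before it. camera_model takes no time and is no camera call; for the wrist camera it gives the pose at the moment of the call.
- sign_off(): hands the job in; it is judged then, once.
The state is a dict: "clock": time; "joints": joint angles; "qd": joint speeds; "effort": joint torques, N m; "eef_pos": TCP position; "eef_rot": TCP orientation; "wrist_force": force on the tool from outside, world axes, zero at the start; "moment": the same for the moment, N m; "finger_gap": finger opening in mm; "finger_force": force on a finger pad.
Only numpy, scipy, OpenCV 4.12 (cv2) and the standard library are available. Lean on these libraries where they do the work, as an engineer would, in place of code of your own. Each camera call takes 0.05 s, during which the arm holds its last target. There are 200 camera calls.

## Working session

There is one attempt and no reset: what is moved stays moved. The work goes in short steps, Python scripts to look and compute and a tool call to move; the robot and the scene stay as the last step left them, time stands still between calls to the robot, and variables do not carry over. Pictures are saved under pics/ and viewed, at most 10 in all, crops included, and the job is handed in when it is done.

Besides the shell and the picture viewer there is one more tool, called after "Emit:" as a command line: name --argument value ..., lists and objects as JSON in quotes. carry_out: Moves the arm, as the interface text tells. Its arguments: {"type":"object","properties":{"slide":{"type":"array","items":{"type":"array","items":{"type":"number","minimum":-1,"maximum":1}}},"dr":{"type":"array","items":{"type":"array","items":{"type":"number","minimum":-1,"maximum":1}}},"gripper":{"type":"array","items":{"type":"number"}},"newtons":{"type":"number"}},"required":["slide","dr","gripper"]}

```bash
mkdir -p pics; ls; python3 - <<'E'
from cell import *
import cv2,numpy as np
for n in ["scene","top"]:
    im=camera(n); cv2.imwrite(f"pics/{n}0.png",cv2.cvtColor(np.array(im),cv2.COLOR_RGB2BGR))
    m=camera_model(n); print(n,m)
print(read_state())
E
```

```text
pics
scene {'vfov': 48.170230175309804, 'cx': 327.694104413122, 'cy': 198.03494348192416, 'R': array([[ 7.33402589e-01,  6.79794284e-01,  6.11073248e-04],
       [ 4.28833634e-01, -4.61953425e-01, -7.76338037e-01],
       [-5.27467872e-01,  5.69630375e-01, -6.30316491e-01]]), 't': array([-394.23073627, -107.80918099, 1537.95325226])}
top {'vfov': 48.78850973308019, 'cx': 316.1054334944463, 'cy': 201.80646280289614, 'R': array([[ 0.00286634, -0.99998852, -0.00383909],
       [-0.99245699, -0.00237419, -0.12257036],
       [ 0.12255984,  0.00416146, -0.9924524 ]]), 't': array([  31.56234154,  524.97686765, 1248.71862506])}
{'clock': 0.1, 'joints': array([ 1.25737698e+00,  3.00378437e-01,  1.52152134e+00,  9.51377629e-06,
        1.32072816e+00, -6.65981579e-02]), 'qd': array([-0.0016064 , -0.00116275, -0.00256814,  0.00114668,  0.00128783,
       -0.00023374]), 'effort': array([ 1.44400110e-03, -5.32637322e+01, -3.53279936e+01,  7.09077367e-02,
        2.34603096e-02, -2.87168177e-05]), 'eef_pos': array([134.33342342, 533.1946673 , 302.16238568]), 'eef_rot': array([-3.14056028e+00, -7.80918800e-05,  2.89476907e+00]), 'wrist_force': array([-0.20267946, -0.37774308,  1.17790882]), 'moment': array([-0.01756402, -0.01550872,  0.06260697]), 'finger_force': 0.0, 'finger_gap': 93.71899136535048}
```

View pics/scene0.png

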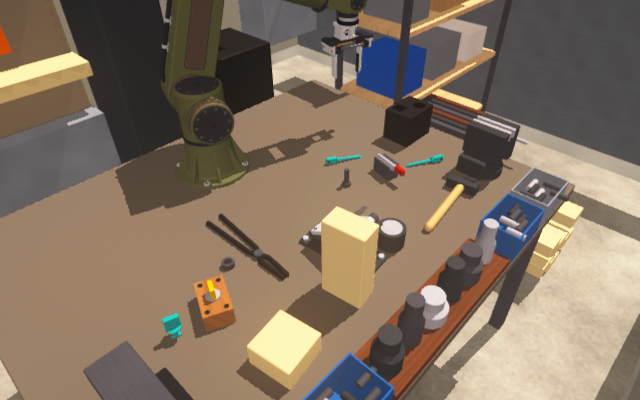

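View pics/top0.png

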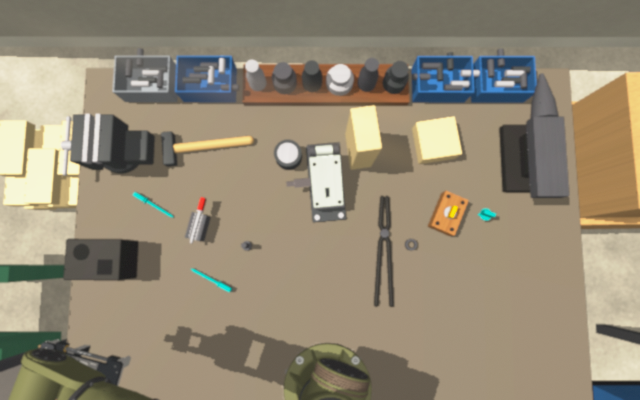

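The scene picture shows the brick at (350,255), next to the jig. The top picture shows the pin's red handle at (202,203) on the V-block, the jig at (326,180), the brick on the right (-y) at (363,140) and the die on the left (+y) at (288,154). The yellow wing is at (454,211). So the pin goes in from +y.

```bash
cat > h.py <<'E'
from cell import *
import cv2,numpy as np
def grab(n):
    s=read_state(); m=camera_model(n); im=np.array(camera(n)); return im,m,s
def ray(m,u,v,z):
    f=200/np.tan(np.radians(m["vfov"]/2)); R=np.array(m["R"]);c=-R.T@m["t"]
    d=R.T@np.array([(u-m["cx"])/f,(v-m["cy"])/f,1]); return c+d*(z-c[2])/d[2]
def proj(m,X):
    f=200/np.tan(np.radians(m["vfov"]/2)); p=np.array(m["R"])@np.array(X,float)+m["t"]; return np.array([m["cx"]+f*p[0]/p[2],m["cy"]+f*p[1]/p[2]])
def save(n,im): cv2.imwrite(f"pics/{n}.png",cv2.cvtColor(im,cv2.COLOR_RGB2BGR))
def blobs(im,lo,hi,amin=15):
    hsv=cv2.cvtColor(im,cv2.COLOR_RGB2HSV); k=cv2.inRange(hsv,np.array(lo),np.array(hi))
    cs,_=cv2.findContours(k,cv2.RETR_EXTERNAL,cv2.CHAIN_APPROX_NONE)
    return sorted([c for c in cs if cv2.contourArea(c)>=amin],key=cv2.contourArea)[::-1]
def cen(c):
    M=cv2.moments(c); return M["m10"]/M["m00"],M["m01"]/M["m00"]
E
python3 - <<'E'
from h import *
np.set_printoptions(precision=1,suppress=True)
im,m,s=grab("top")
for nm,lo,hi,z in [("red",(0,150,90),(6,255,255),55),("yel",(22,180,120),(32,255,255),80)]:
    for c in blobs(im,lo,hi,8)[:6]:
        print(nm,cv2.contourArea(c),np.array(cen(c)),ray(m,*cen(c),z),cv2.minAreaRect(c))
print("vblock ends",ray(m,204,208,50),ray(m,195,240,50))
# jig by hand: hinge ends and low end
for p,z in [((322,148),140),((328,213),50),((327,192),77),((288,154),60)]: print(p,ray(m,*p,z))
w,mw,s=grab("wrist"); save("w0",w); print(mw["vfov"],-np.array(mw["R"]).T@mw["t"],mw["R"],s["eef_pos"])
E
```

```text
red 50.5 [201.2 203.2] [517.4 361.   55. ] ((201.23532104492188, 203.05886840820312), (5.3357834815979, 12.126781463623047), 14.03624439239502)
yel 48.5 [452.9 211.1] [ 493.7 -348.4   80. ] ((452.9000549316406, 211.2000274658203), (5.366562843322754, 12.074767112731934), 26.56505012512207)
vblock ends [504.1 353.7  50. ] [412.7 376.2  50. ]
(322, 148) [658.  17. 140.]
(328, 213) [490.6  -1.2  50. ]
(327, 192) [547.2   2.2  77. ]
(288, 154) [660.1 114.2  60. ]
70.1672650369371 [ 66.3 550.1 384.4] [[ 0.2  1.  -0. ]
 [ 0.9 -0.2  0.2]
 [ 0.2 -0.1 -1. ]] [134.3 533.2 302.2]
```

View pics/w0.png

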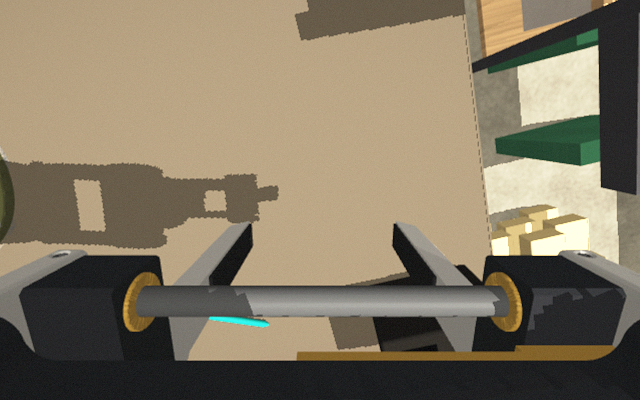

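The wrist picture shows the camera looking past the fingers, with the free view at the top, on the tool's +x side. Next I move above the V-block, turning the wrist about -160°.

Emit:
carry_out --slide '[[0.6,-0.3,0],[0.6,-0.3,0],[0.6,-0.3,0],[0.6,-0.3,0],[0.6,-0.3,0],[0.6,-0.3,0],[0.6,-0.3,0],[0.6,-0.3,0],[0.6,-0.3,0],[0.6,-0.3,0]]' --dr '[[0,0,-0.2],[0,0,-0.2],[0,0,-0.2],[0,0,-0.2],[0,0,-0.2],[0,0,-0.2],[0,0,-0.2],[0,0,-0.2],[0,0,-0.2],[0,0,-0.2]]' --gripper '[100,100,100,100,100,100,100,100,100,100]'

```text
clock: 1.03
eef_pos: [284.4, 458.3, 302.5]
eef_rot: [-3.141, 0.0, 1.638]
wrist_force: [-0.0, -0.4, 0.2]
finger_gap: 93.9
finger_force: 0.0
```

Emit:
carry_out --slide '[[0.66,-0.3,-0.2],[0.66,-0.3,-0.2],[0.66,-0.3,-0.2],[0.66,-0.3,-0.2],[0.66,-0.3,-0.2],[0.66,-0.3,-0.2],[0.66,-0.3,-0.2],[0.66,-0.3,-0.2],[0.66,-0.3,-0.2],[0.66,-0.3,-0.2]]' --dr '[[0,0,-0.22],[0,0,-0.22],[0,0,-0.22],[0,0,-0.22],[0,0,-0.22],[0,0,-0.22],[0,0,-0.22],[0,0,-0.22],[0,0,-0.22],[0,0,-0.22]]' --gripper '[100,100,100,100,100,100,100,100,100,100]'

```text
clock: 1.87
eef_pos: [449.4, 383.2, 252.4]
eef_rot: [3.142, 0.0, 0.388]
wrist_force: [-0.4, -0.1, 0.1]
finger_gap: 93.8
finger_force: 0.0
```

```bash
cat > pin.py <<'E'
from h import *
np.set_printoptions(precision=1,suppress=True)
im,m,s=grab("wrist"); save("w1",im)
print(s["eef_pos"],s["eef_rot"],s["joints"])
for c in blobs(im,(0,150,60),(6,255,255),100)[:3]:
    r=cv2.minAreaRect(c); print(cv2.contourArea(c),np.array(cen(c)))
    P=np.array([ray(m,u,v,61)[:2] for u,v in cv2.boxPoints(r)]); print(P,P.mean(0))
    L=sorted([(np.linalg.norm(P[(i+1)%4]-P[i]),P[(i+1)%4]-P[i]) for i in range(4)],key=lambda t:t[0]); d=L[-1][1]; print("len",L[-1][0],L[0][0],"yaw",np.degrees(np.arctan2(d[1],d[0])))
E
python3 pin.py
```

```text
[449.4 383.2 252.4] [3.1 0.  0.4] [0.6 0.4 1.5 0.  1.2 1.8]
611.5 [370.8 142.7]
[[501.8 373.8]
 [537.4 364.9]
 [533.9 349.6]
 [498.  358.1]] [517.8 361.6]
len 36.968309412181775 15.677810888222776 yaw 166.6874354098362
```

View pics/w1.png

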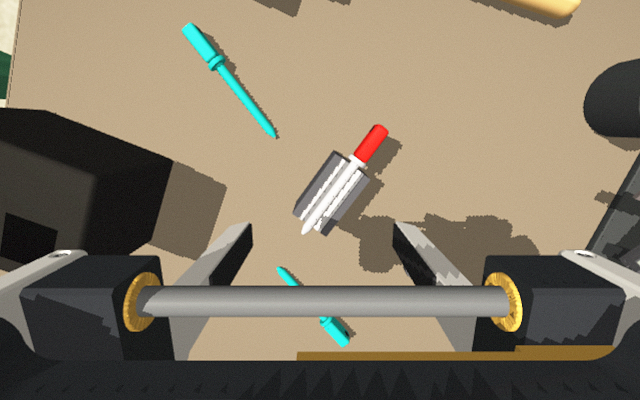

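The wrist picture shows the pin's red handle at (371,143) on the V-block and the nose at (305,232). Turquoise pins lie clear on both sides. The handle measures 37 x 16 mm, close to the given 38 x 14. I'll go above it, then down.

Emit:
carry_out --slide '[[0.274,-0.087,-0.1],[0.274,-0.087,-0.1],[0.274,-0.087,-0.1],[0.274,-0.087,-0.1],[0.274,-0.087,-0.1],[0.274,-0.087,-0.1],[0.274,-0.087,-0.3],[0.274,-0.087,-0.498],[0.274,-0.087,-0.498],[0.274,-0.087,-0.498]]' --dr '[[0,0,-0.0987],[0,0,-0.0987],[0,0,-0.0987],[0,0,-0.0987],[0,0,-0.0987],[0,0,-0.0987],[0,0,-0.0987],[0,0,-0.0987],[0,0,-0.0987],[0,0,-0.0987]]' --gripper '[55,55,55,55,55,55,55,55,55,55]'

```text
clock: 2.75
eef_pos: [516.3, 360.7, 123.6]
eef_rot: [3.136, 0.005, -0.219]
wrist_force: [-1.4, -0.5, -0.1]
finger_gap: 51.9
finger_force: 0.0
```

Emit:
carry_out --slide '[[0,0,0],[0,0,0],[0,0,0],[0,0,0],[0,0,0],[0,0,0]]' --dr '[[0,0,0],[0,0,0],[0,0,0],[0,0,0],[0,0,0],[0,0,0]]' --gripper '[55,0,0,0,0,0]' --newtons 40

```text
clock: 3.25
eef_pos: [518.0, 361.7, 128.9]
eef_rot: [-3.141, -0.001, -0.225]
wrist_force: [0.4, -0.7, 0.2]
finger_gap: 21.7
finger_force: 0.0
```

```bash
python3 -c "
from cell import *
s=read_state();print(s['joints'],s['finger_gap'],s['finger_force'],s['wrist_force'])"
```

```text
[5.51538602e-01 6.59568006e-01 1.42116140e+00 1.76978975e-05
 1.05979065e+00 2.34726988e+00] 21.74772260420673 0.0 [ 0.40646979 -0.70000756  0.19248451]
```

Emit:
carry_out --slide '[[0,0,0],[0,0,0],[0,0,0],[0,0,0],[0,0,0.1],[0,0,0.2],[0,0,0.4],[0,0,0.52],[0,0,0.52],[0,0,0.52]]' --dr '[[0,0,0],[0,0,0],[0,0,0],[0,0,0],[0,0,0],[0,0,0],[0,0,0],[0,0,0],[0,0,0],[0,0,0]]' --gripper '[0,0,0,0,0,0,0,0,0,0]'

```text
clock: 4.08
eef_pos: [518.2, 361.9, 260.1]
eef_rot: [-3.139, -0.003, -0.225]
wrist_force: [-0.2, -0.1, -1.8]
finger_gap: 13.8
finger_force: 40.0
```

Grip holds at 13.8 mm. I'll look at the jig on the way, with the camera above it.

Emit:
carry_out --slide '[[0.03,-0.1,0.32],[0.03,-1,0.32],[0.03,-1,0.32],[0.03,-1,0.32],[0.03,-1,0.32],[0.03,-1,0.32],[0.03,-1,0.32],[0.03,-1,0.32]]' --dr '[[0,0,0.09],[0,0,0.09],[0,0,0.09],[0,0,0.09],[0,0,0.09],[0,0,0.09],[0,0,0.09],[0,0,0.09]]' --gripper '[0,0,0,0,0,0,0,0]'

```text
clock: 4.75
eef_pos: [525.5, 106.8, 337.7]
eef_rot: [3.141, 0.001, 0.336]
wrist_force: [-0.0, 0.7, -1.2]
finger_gap: 14.0
finger_force: 40.0
```

Emit:
carry_out --slide '[[0.0,-0.36,0],[0.0,-0.36,0],[0.0,-0.36,0],[0.0,-0.36,0],[0.0,-0.36,0],[0.0,-0.36,0]]' --dr '[[0,0,0],[0,0,0],[0,0,0],[0,0,0],[0,0,0],[0,0,0]]' --gripper '[0,0,0,0,0,0]'

```text
clock: 5.25
eef_pos: [525.4, 22.7, 337.4]
eef_rot: [-3.141, 0.001, 0.341]
wrist_force: [-0.1, 0.6, -1.2]
finger_gap: 13.9
finger_force: 40.0
```

```bash
python3 - <<'E'
from h import *
im,m,s=grab("wrist"); import pickle; pickle.dump((im,m,s),open("w2.pkl","wb"))
print(s["eef_pos"],s["eef_rot"],s["joints"])
big=cv2.resize(im,(800,500),interpolation=cv2.INTER_CUBIC); save("w2",big)
E
```

```text
[525.36747896  22.71545978 337.35017888] [-3.14085956e+00  1.02069275e-03  3.41050320e-01] [-2.65513519e-02  2.20934067e-01  1.53899532e+00  3.22987726e-04
  1.38287923e+00  1.20313450e+00]
```

View pics/w2.png

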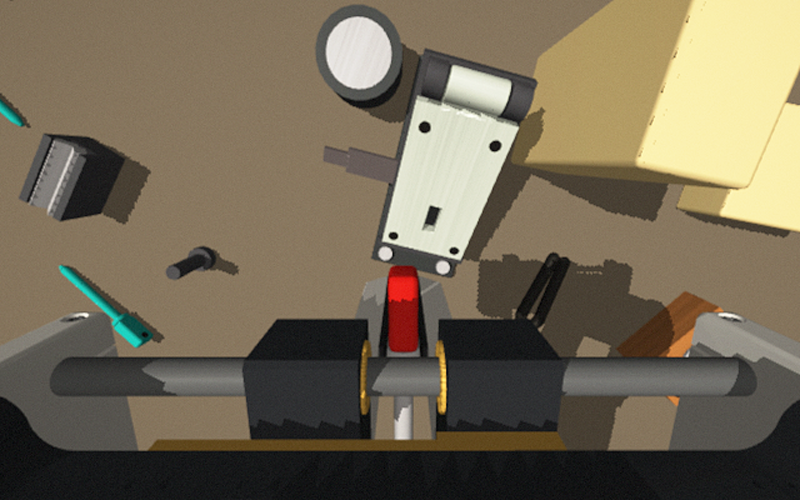

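The picture (800 wide) shows the slot at (432,217), the hinge barrels from (435,75) to (522,100), and the brick on the -y side, on the right. The pin is held upright in the fingers. Now I'll fit the jig position from points.

```bash
python3 - <<'E'
from h import *
import pickle
np.set_printoptions(precision=1,suppress=True)
im,m,s=pickle.load(open("w2.pkl","rb"))
hsv=cv2.cvtColor(im,cv2.COLOR_RGB2HSV)
k=cv2.inRange(hsv,(0,0,150),(179,60,255)); k[:, :300]=0;k[:,430:]=0;k[230:]=0
cs,h=cv2.findContours(k,cv2.RETR_CCOMP,cv2.CHAIN_APPROX_NONE)
for i,c in enumerate(cs):
    a=cv2.contourArea(c)
    if a>12: print(a,h[0][i][3],np.array(cen(c)),cv2.minAreaRect(c), cv2.approxPolyDP(c,2.0,True)[:,0].tolist() if a>300 else "")
cv2.imwrite("pics/c2.png",cv2.resize(cv2.cvtColor(im[30:225,280:440],cv2.COLOR_RGB2BGR),None,fx=3,fy=3,interpolation=cv2.INTER_NEAREST))
E
```

```text
78.0 -1 [353.8 213.5] ((354.0, 213.5), (9.0, 10.0), 90.0) 
78.5 -1 [307.9 202.3] ((308.0, 202.0), (10.0, 10.0), 90.0) 
8675.5 -1 [356.  141.8] ((359.8235778808594, 144.70587158203125), (84.88746643066406, 119.81258392333984), 14.03624439239502) [[334, 77], [306, 193], [368, 207], [414, 101], [397, 97], [385, 90], [382, 92], [354, 82], [346, 83]]
45.5 2 [362.8 200.3] ((362.7500305175781, 200.25003051757812), (7.0710673332214355, 7.77817440032959), 45.0) 
47.5 2 [314.3 188.4] ((314.2500305175781, 188.25001525878906), (7.77817440032959, 7.0710673332214355), 45.0) 
172.0 2 [344.9 173.1] ((344.800048828125, 174.60000610351562), (10.751745223999023, 22.13594627380371), 18.434947967529297) 
85.5 2 [395.8 116.3] ((395.75006103515625, 116.25003051757812), (9.899494171142578, 10.60660171508789), 45.0) 
86.0 2 [339.4 101.4] ((339.5000305175781, 101.50000762939453), (9.899494171142578, 9.899495124816895), 45.0) 
1235.0 -1 [382.3  70.5] ((382.2924499511719, 70.7264175415039), (50.1365966796875, 26.785306930541992), 15.945395469665527) [[362, 52], [357, 77], [375, 80], [398, 89], [402, 87], [408, 65]]
430.0 -1 [305.   42.4] ((306.0, 42.5), (49.0, 12.0), 90.0) [[301, 18], [300, 67], [306, 62], [312, 50], [311, 32]]
```

View pics/c2.png

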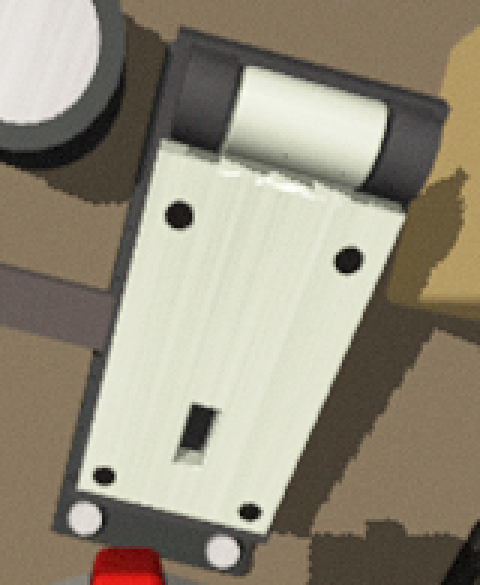

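```bash
cat > jig.py <<'E'
from h import *
from scipy.optimize import least_squares
a=np.radians(25)
def J(p,X): # jig->world, p=x,y,yaw
    x,y,z=X; X1=np.array([x*np.cos(a)-z*np.sin(a),y,x*np.sin(a)+z*np.cos(a)+85])
    c,s_=np.cos(p[2]),np.sin(p[2]); return np.array([p[0]+c*X1[0]-s_*X1[1],p[1]+s_*X1[0]+c*X1[1],X1[2]])
def fit(m,pts):
    e=lambda p: np.concatenate([proj(m,J([p[0]*100,p[1]*100,p[2]],X))-uv for X,uv in pts])
    r=least_squares(e,[5.8,.1,.1]); p=r.x*[100,100,1]; return p,r.fun.reshape(-1,2)
E
python3 - <<'E'
from jig import *
import pickle
np.set_printoptions(precision=2,suppress=True)
im,m,s=pickle.load(open("w2.pkl","rb"))
pts=[((-80,42,12),(306,193)),((-80,-42,12),(368.5,207.5)),((64,42,12),(333.5,77)),((64,-42,12),(414.5,101)),((-40,0,12),(345.7,174.3))]
p,r=fit(m,pts); print(p,np.degrees(p[2]));print(r)
p,r=fit(m,pts[:4]); print(p,np.degrees(p[2]));print(r)
p,r=fit(m,[pts[0],pts[1],pts[4]]); print(p,np.degrees(p[2]));print(r)
for X in [(82,0,14),(-40,0,12)]: print(J(p,X))
print("barrel outline check", proj(m,J(p,(82,40,27))),proj(m,J(p,(82,-40,27))),proj(m,J(p,(82,22.5,27))),proj(m,J(p,(82,-22.5,27))))
E
```

```text
[588.82   4.46   0.09] 5.383622395055903
[[-0.29 -1.27]
 [-0.08 -0.46]
 [-0.44  1.39]
 [ 0.75 -0.45]
 [-0.03  0.36]]
[588.73   4.43   0.09] 5.390324789685889
[[-0.29 -1.2 ]
 [-0.08 -0.4 ]
 [-0.45  1.49]
 [ 0.74 -0.36]]
[588.26   4.91   0.11] 6.094868992679737
[[-0.12 -0.43]
 [ 0.26 -0.39]
 [-0.13  0.76]]
[656.28  12.17 132.34]
[547.17   0.52  78.97]
barrel outline check [337.25  64.2 ] [422.72  86.3 ] [356.21  69.1 ] [404.28  81.53]
```

The fit residuals are about 1 px. Hinge ≈ (656.7, 11.3, 132.3), jig yaw ≈ 5.5°, slot ≈ (547.3, 0.3, 79). Next is the pre-insert pose: TCP (640, 181, 211), yaw 95.5°.

Emit:
carry_out --slide '[[0,0.3,0],[0.1,0.6,0],[0.46,0.64,0],[0.46,0.64,0],[0.46,0.64,0],[0.46,0.64,0],[0.46,0.64,0],[0.46,0.64,0],[0.46,0.64,0],[0.46,0.64,0]]' --dr '[[0,0,0.195],[0,0,0.195],[0,0,0.195],[0,0,0.195],[0,0,0.195],[0,0,0.195],[0,0,0.195],[0,0,0.195],[0,0,0.195],[0,0,0.195]]' --gripper '[0,0,0,0,0,0,0,0,0,0]' --newtons 50

```text
clock: 6.13
eef_pos: [640.1, 183.3, 337.4]
eef_rot: [-3.141, 0.0, 1.574]
wrist_force: [0.1, 0.1, -0.7]
finger_gap: 13.6
finger_force: 50.0
```

Emit:
carry_out --slide '[[0,0,-0.16],[0,0,-0.32],[0,0,-0.45],[0,0,-0.505],[0,0,-0.505],[0,0,-0.505],[0,0,-0.505],[0,0,-0.505]]' --dr '[[0,0,0.015],[0,0,0.015],[0,0,0.015],[0,0,0.015],[0,0,0.015],[0,0,0.015],[0,0,0.015],[0,0,0.015]]' --gripper '[0,0,0,0,0,0,0,0]'

```text
clock: 6.8
eef_pos: [640.8, 182.1, 213.8]
eef_rot: [3.139, -0.0, 1.66]
wrist_force: [-0.7, -0.1, -0.3]
finger_gap: 13.4
finger_force: 50.0
```

```bash
python3 - <<'E'
from h import *
import pickle
for n in ["top","wrist"]:
    d=grab(n); pickle.dump(d,open(n+"3.pkl","wb"))
s=d[2];print(s["eef_pos"],s["eef_rot"],s["joints"],s["wrist_force"],s["moment"])
t=pickle.load(open("top3.pkl","rb"))[0]
a=cv2.resize(t[110:230,240:390],(400,320),interpolation=cv2.INTER_CUBIC); b=cv2.resize(d[0][150:400,120:520],(400,250))
save("p3",np.vstack([a,b]))
E
```

```text
[640.71309692 181.95367293 213.65271384] [ 3.13899287e+00 -3.72130848e-04  1.65992655e+00] [2.21716036e-01 6.33519623e-01 1.24856362e+00 2.64721457e-05
 1.25688325e+00 1.32578153e-01] [ 0.41162506  0.36495067 -1.18504357] [-0.07528567  0.06000874  0.01602092]
```

View pics/p3.png

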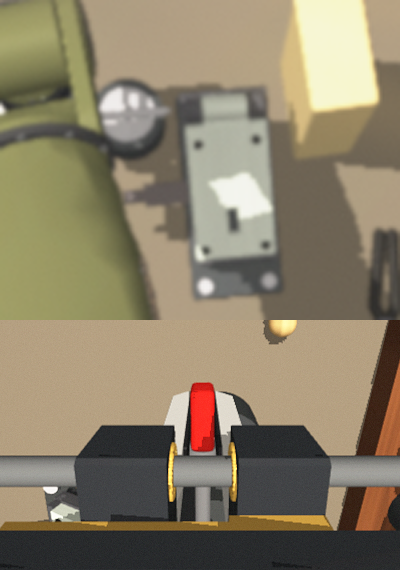

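The top crop shows the pin nose above the die at (165,108), in line with the hinge. The handle is square in the fingers. I'll start inserting slowly, with a small height correction.

Emit:
carry_out --slide '[[-0.0016,0,-0.0106],[-0.0016,0,-0.0106],[0.0,-0.02,-0.0106],[0.002,-0.04,-0.0106],[0.004,-0.06,-0.0106],[0.006,-0.08,-0.0106],[0.006,-0.08,-0.0106],[0.006,-0.08,-0.0106]]' --dr '[[0,0,0.0011],[0,0,0.0011],[0,0,0.0011],[0,0,0.0011],[0,0,0.0011],[0,0,0.0011],[0,0,0.0011],[0,0,0.0011]]' --gripper '[0,0,0,0,0,0,0,0]'

```text
clock: 7.57
eef_pos: [642.0, 161.1, 209.3]
eef_rot: [3.142, -0.0, 1.666]
wrist_force: [-0.5, 0.1, -1.2]
finger_gap: 13.7
finger_force: 50.0
```

```bash
python3 - <<'E'
from h import *
import pickle
np.set_printoptions(precision=2,suppress=True)
d=grab("scene"); s=d[2];print(s["eef_pos"],s["eef_rot"],s["wrist_force"],s["moment"])
from jig import *
p=[588.6,4.6,np.radians(5.5)]
print(proj(d[1],J(p,(82,40,14))))
u,v=proj(d[1],J(p,(82,60,14))).astype(int)
save("s4",cv2.resize(d[0][v-35:v+35,u-40:u+60],(800,560),interpolation=cv2.INTER_CUBIC)); print(u,v)
E
```

```text
[641.96 161.09 209.3 ] [ 3.14 -0.    1.67] [-0.5   0.06 -1.23] [ 0.02  0.05 -0.01]
[374.55 216.05]
378 211
```

View pics/s4.png

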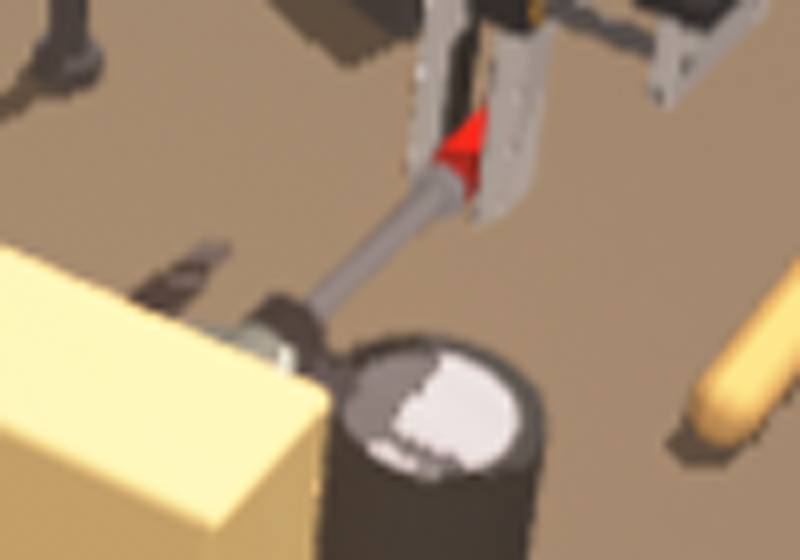

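The scene crop shows the pin's nose just entering the +y knuckle at (320,300), with the handle clean in the fingers. There is no contact force. I'll raise about 1.6 mm to the intended height and go on.

Emit:
carry_out --slide '[[0.001,0,0.0064],[0.001,0,0.0064],[0.003,-0.02,0.0064],[0.005,-0.04,0.0064],[0.007,-0.06,0.0064],[0.007,-0.06,0.0064],[0.007,-0.06,0.0064]]' --dr '[[0,0,0],[0,0,0],[0,0,0],[0,0,0],[0,0,0],[0,0,0],[0,0,0]]' --gripper '[0,0,0,0,0,0,0]'

```text
clock: 8.2
eef_pos: [643.7, 146.0, 210.8]
eef_rot: [-3.141, 0.0, 1.666]
wrist_force: [-1.1, 0.6, -1.4]
finger_gap: 14.1
finger_force: 50.0
```

Emit:
carry_out --slide '[[0.002,-0.02,0],[0.004,-0.04,0],[0.006,-0.06,0],[0.008,-0.08,0],[0.008,-0.08,0],[0.008,-0.08,0]]' --dr '[[0,0,0],[0,0,0],[0,0,0],[0,0,0],[0,0,0],[0,0,0]]' --gripper '[0,0,0,0,0,0]'

```text
clock: 8.7
eef_pos: [645.7, 126.1, 210.8]
eef_rot: [-3.141, 0.0, 1.666]
wrist_force: [-0.7, -0.9, -2.3]
finger_gap: 13.7
finger_force: 50.0
```

Still free, so I'll carry on through the middle knuckle.

Emit:
carry_out --slide '[[0.002,-0.02,0],[0.004,-0.04,0],[0.006,-0.06,0],[0.008,-0.08,0],[0.01,-0.1,0],[0.01,-0.1,0],[0.01,-0.1,0]]' --dr '[[0,0,0],[0,0,0],[0,0,0],[0,0,0],[0,0,0],[0,0,0],[0,0,0]]' --gripper '[0,0,0,0,0,0,0]'

```text
clock: 9.28
eef_pos: [648.2, 101.1, 210.8]
eef_rot: [3.142, 0.0, 1.666]
wrist_force: [-1.0, -0.9, -1.9]
finger_gap: 13.7
finger_force: 50.0
```

Emit:
carry_out --slide '[[0.002,-0.02,0],[0.004,-0.04,0],[0.006,-0.06,0],[0.0077,-0.08,0],[0.0085,-0.088,0],[0.0085,-0.088,0]]' --dr '[[0,0,0],[0,0,0],[0,0,0],[0,0,0],[0,0,0],[0,0,0]]' --gripper '[0,0,0,0,0,0]'

```text
clock: 9.78
eef_pos: [650.3, 78.8, 210.8]
eef_rot: [-3.142, 0.0, 1.666]
wrist_force: [-0.2, -1.7, -2.3]
finger_gap: 13.6
finger_force: 50.0
```

Emit:
carry_out --slide '[[0.0004,-0.004,0],[0.0008,-0.008,0],[0.0012,-0.012,0],[0.0016,-0.016,0],[0.0016,-0.016,0]]' --dr '[[0,0,0],[0,0,0],[0,0,0],[0,0,0],[0,0,0]]' --gripper '[0,0,0,0,0]'

```text
clock: 10.2
eef_pos: [650.6, 75.5, 210.8]
eef_rot: [-3.142, 0.0, 1.667]
wrist_force: [-1.3, -0.1, -2.5]
finger_gap: 13.3
finger_force: 50.0
```

Not yet in contact; I'll push on gently until there's an axial force.

Emit:
carry_out --slide '[[0.0004,-0.004,0],[0.0008,-0.008,0],[0.0008,-0.008,0],[0.0008,-0.008,0]]' --dr '[[0,0,0],[0,0,0],[0,0,0],[0,0,0]]' --gripper '[0,0,0,0]'

```text
clock: 10.53
eef_pos: [650.7, 74.9, 210.9]
eef_rot: [-3.142, -0.002, 1.667]
wrist_force: [-2.1, 9.9, -2.4]
finger_gap: 13.9
finger_force: 50.0
```

Emit:
carry_out --slide '[[0.0004,-0.004,0],[0.0006,-0.006,0],[0.0006,-0.006,0],[0.0006,-0.006,0]]' --dr '[[0,0,0],[0,0,0],[0,0,0],[0,0,0]]' --gripper '[0,0,0,0]'

```text
clock: 10.87
eef_pos: [650.7, 74.7, 210.9]
eef_rot: [-3.142, -0.004, 1.668]
wrist_force: [-3.0, 17.1, -1.6]
finger_gap: 13.7
finger_force: 50.0
```

The shoulder is home: 17 N axial at TCP y ≈ 74.8, where it was predicted. I'll release and lift straight up.

Emit:
carry_out --slide '[[0,0,0],[0,0,0],[0,0,0],[0,0,0],[0,0,0],[0,0,0.1],[0,0,0.25],[0,0,0.4],[0,0,0.55],[0,0,0.55]]' --dr '[[0,0,0],[0,0,0],[0,0,0],[0,0,0],[0,0,0],[0,0,0],[0,0,0],[0,0,0],[0,0,0],[0,0,0]]' --gripper '[45,45,45,45,45,45,45,45,45,45]'

```text
clock: 11.7
eef_pos: [651.6, 71.9, 357.1]
eef_rot: [3.13, 0.001, 1.666]
wrist_force: [-0.3, -0.5, 1.3]
finger_gap: 42.4
finger_force: 0.0
```

Emit:
carry_out --slide '[[-0.2,0,0],[-0.88,-0.7,0],[-0.88,-0.7,0],[-0.88,-0.7,0],[-0.88,-0.7,0],[-0.88,-0.7,0],[-0.88,-0.7,0],[-0.88,-0.7,0],[-0.88,-0.7,0],[-0.88,-0.7,0]]' --dr '[[0,0,-0.199],[0,0,-0.199],[0,0,-0.199],[0,0,-0.199],[0,0,-0.199],[0,0,-0.199],[0,0,-0.199],[0,0,-0.199],[0,0,-0.199],[0,0,-0.199]]' --gripper '[45,45,45,45,45,45,45,45,45,45]'

```text
clock: 12.53
eef_pos: [430.5, -103.6, 348.7]
eef_rot: [3.141, -0.001, 0.409]
wrist_force: [-0.5, 0.4, -0.2]
finger_gap: 42.4
finger_force: 0.0
```

Emit:
carry_out --slide '[[0,-0.85,-0.23],[0,-0.85,-0.23],[0,-0.85,-0.23],[0,-0.85,-0.23],[0,-0.85,-0.23],[0,-0.85,-0.23],[0,-0.85,-0.23],[0,-0.85,-0.23],[0,-0.85,-0.23],[0,-0.85,-0.23]]' --dr '[[0,0,-0.1415],[0,0,-0.1415],[0,0,-0.1415],[0,0,-0.1415],[0,0,-0.1415],[0,0,-0.1415],[0,0,-0.1415],[0,0,-0.1415],[0,0,-0.1415],[0,0,-0.1415]]' --gripper '[60,60,60,60,60,60,60,60,60,60]'

```text
clock: 13.37
eef_pos: [431.1, -315.1, 291.1]
eef_rot: [3.141, -0.001, -0.468]
wrist_force: [0.8, 0.4, -0.0]
finger_gap: 56.1
finger_force: 0.0
```

```bash
cat > bolt.py <<'E'
from h import *
import sys
np.set_printoptions(precision=1,suppress=True)
im,m,s=grab("wrist"); save(sys.argv[1],im)
print(s["eef_pos"],s["eef_rot"],s["joints"])
for c in blobs(im,(22,150,110),(34,255,255),100)[:3]:
    r=cv2.minAreaRect(c); print(cv2.contourArea(c),np.array(cen(c)))
    P=np.array([ray(m,u,v,86)[:2] for u,v in cv2.boxPoints(r)]); print(P.ravel(),P.mean(0))
    L=sorted([(np.linalg.norm(P[(i+1)%4]-P[i]),P[(i+1)%4]-P[i]) for i in range(4)],key=lambda t:t[0]); d=L[-1][1]; print("len",L[-1][0],L[0][0],"yaw",np.degrees(np.arctan2(d[1],d[0])))
E
python3 bolt.py w5
```

```text
[ 431.1 -315.1  291.1] [ 3.1 -0.  -0.5] [-0.7  0.3  1.6 -0.   1.3  1.3]
365.0 [324.5 125.3]
[ 511.7 -351.6  506.8 -362.1  475.7 -347.8  480.8 -337. ] [ 493.7 -349.6]
len 34.215446101510565 11.58527225951144 yaw -25.211697941163205
```

View pics/w5.png

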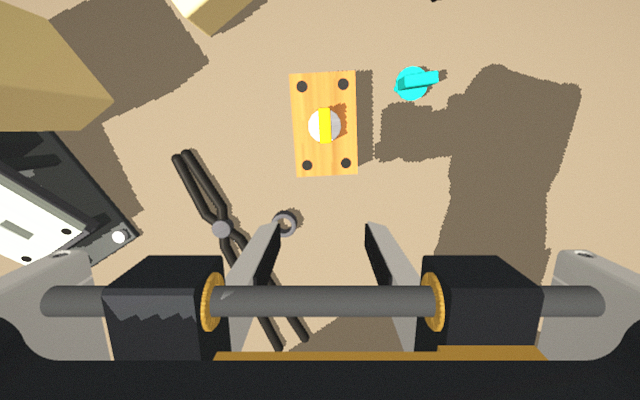

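The wing shows at (324,125), vertical in the picture, standing in the wooden block. The turquoise lookalike is at (415,83), clear of the fingers. The wing measures 34.2 x 11.6 mm, as it should.

Emit:
carry_out --slide '[[0.25,-0.138,0],[0.25,-0.138,-0.05],[0.25,-0.138,-0.15],[0.25,-0.138,-0.3],[0.25,-0.138,-0.45],[0.25,-0.138,-0.54],[0.25,-0.138,-0.54],[0.25,-0.138,-0.54],[0.25,-0.138,-0.54]]' --dr '[[0,0,0.0044],[0,0,0.0044],[0,0,0.0044],[0,0,0.0044],[0,0,0.0044],[0,0,0.0044],[0,0,0.0044],[0,0,0.0044],[0,0,0.0044]]' --gripper '[60,60,60,60,60,60,60,60,60]'

```text
clock: 14.17
eef_pos: [494.2, -350.2, 158.1]
eef_rot: [3.141, -0.003, -0.443]
wrist_force: [0.3, 0.4, -0.0]
finger_gap: 56.3
finger_force: 0.0
```

Emit:
carry_out --slide '[[0,0,0],[0,0,0],[0,0,0],[0,0,0],[0,0,0],[0,0,0],[0,0,0],[0,0,0],[0,0,0],[0,0,0]]' --dr '[[0,0,0],[0,0,0],[0,0,0],[0,0,0],[0,0,0],[0,0,0],[0,0,0],[0,0,0],[0,0,0],[0,0,0]]' --gripper '[0,0,0,0,0,0,0,0,0,0]' --newtons 50

```text
clock: 15.0
eef_pos: [493.5, -350.0, 155.9]
eef_rot: [-3.142, 0.0, -0.445]
wrist_force: [0.6, 0.0, 0.7]
finger_gap: 11.7
finger_force: 50.0
```

Emit:
carry_out --slide '[[0,0,0.15],[0,0,0.3],[0,0,0.45],[-0.1,0.1,0.6],[-0.1,1,0.72],[-0.1,1,0.72],[-0.1,1,0.72],[-0.1,1,0.72],[-0.1,1,0.72],[-0.1,1,0.72]]' --dr '[[0,0,0],[0,0,0],[0,0,0],[0,0,0.03],[0,0,0.086],[0,0,0.086],[0,0,0.086],[0,0,0.086],[0,0,0.086],[0,0,0.086]]' --gripper '[0,0,0,0,0,0,0,0,0,0]'

```text
clock: 15.83
eef_pos: [468.0, -96.8, 336.6]
eef_rot: [-3.141, -0.001, 0.097]
wrist_force: [-0.3, -0.3, -1.0]
finger_gap: 11.5
finger_force: 50.0
```

Emit:
carry_out --slide '[[0.0,0.5,0],[0.0,0.5,0],[0.0,0.5,0],[0.0,0.5,0],[0.0,0.5,0],[0.0,0.5,0],[0.0,0.5,0],[0.0,0.5,0]]' --dr '[[0,0,0],[0,0,0],[0,0,0],[0,0,0],[0,0,0],[0,0,0],[0,0,0],[0,0,0]]' --gripper '[0,0,0,0,0,0,0,0]'

```text
clock: 16.5
eef_pos: [468.6, 23.9, 335.7]
eef_rot: [3.142, 0.0, 0.094]
wrist_force: [0.5, -1.1, -1.5]
finger_gap: 11.7
finger_force: 50.0
```

```bash
python3 - <<'E'
from h import *
import pickle
from jig import *
np.set_printoptions(precision=2,suppress=True)
d=grab("wrist"); pickle.dump(d,open("w6.pkl","wb")); im,m,s=d
print(s["eef_pos"],s["eef_rot"],s["joints"],s["finger_gap"])
p=[588.6,4.6,np.radians(5.5)]
for X in [(-40,0,12),(-80,42,12),(-80,-42,12),(64,42,12),(64,-42,12),(82,64,14)]: print(X,proj(m,J(p,X)))
u,v=proj(m,J(p,(0,0,12))).astype(int); print(u,v)
u0=max(u-120,0);v0=max(v-120,0); crop=im[v0:v0+240,u0:u0+260]; print(u0,v0)
save("w6",cv2.resize(crop,None,fx=2.4,fy=2.4,interpolation=cv2.INTER_CUBIC))
E
```

```text
[468.56  23.9  335.74] [3.14 0.   0.09] [-0.03  0.09  1.69 -0.    1.36  1.45] 11.738191217544497
(-40, 0, 12) [348.52 121.01]
(-80, 42, 12) [312.81 151.78]
(-80, -42, 12) [380.68 151.52]
(64, 42, 12) [309.08  14.05]
(64, -42, 12) [400.38  13.68]
(82, 64, 14) [283.2   -9.91]
350 85
230 0
```

View pics/w6.png

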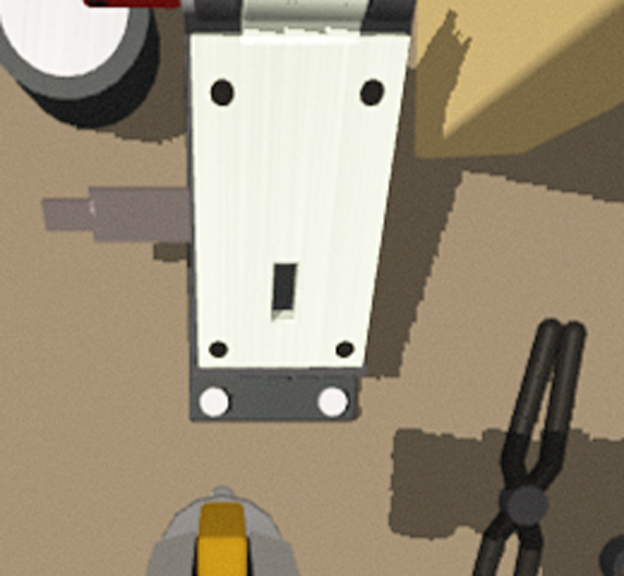

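The slot mouth is at crop (285,291), which is (348.5,121.5) in the full picture. That is within 0.5 px of the prediction, and the leaf corners agree. The pin's red handle is at the top, and the bolt is held square at the bottom. I'll tilt 25° and hover over the slot.

Emit:
carry_out --slide '[[0.0436,-0.119,0],[0.0436,-0.119,-0.05],[0.0436,-0.119,-0.15],[0.0436,-0.119,-0.3],[0.0436,-0.119,-0.4436],[0.0436,-0.119,-0.4436],[0.0436,-0.119,-0.4436],[0.0436,-0.119,-0.4436],[0.0436,-0.119,-0.4436]]' --dr '[[0.00666,-0.0691,0],[0.00666,-0.0691,0],[0.00666,-0.0691,0],[0.00666,-0.0691,0],[0.00666,-0.0691,0],[0.00666,-0.0691,0],[0.00666,-0.0691,0],[0.00666,-0.0691,0],[0.00666,-0.0691,0]]' --gripper '[0,0,0,0,0,0,0,0,0]'

```text
clock: 17.3
eef_pos: [480.4, -4.9, 227.3]
eef_rot: [3.141, -0.439, 0.096]
wrist_force: [0.5, 0.4, -0.8]
finger_gap: 11.6
finger_force: 50.0
```

```bash
cat > tgt.py <<'E'
from jig import *
from scipy.spatial.transform import Rotation as Ro
import sys
np.set_printoptions(precision=4,suppress=True)
d=float(sys.argv[1]); off=float(sys.argv[2]) if len(sys.argv)>2 else 105.9
s=read_state(); R=Ro.from_euler("xyz",s["eef_rot"])
yaw=np.radians(5.5); Rj=Ro.from_euler("z",yaw)*Ro.from_euler("y",-a); Rt=Rj*Ro.from_euler("x",np.pi)
slot=np.array([547.2,.6,79.0]); jz=Rj.apply([0,0,1])
now=s["eef_pos"]+off*R.apply([0,0,1]) # bolt origin now
print("bolt origin in jig axes rel. slot",Rj.inv().apply(now-slot),"F",s["wrist_force"],"M",s["moment"])
t=slot+(off+d)*jz; print("slide",(t-s["eef_pos"])/250,"dr",np.degrees((Rt*R.inv()).as_rotvec())/360, "pos",s["eef_pos"],"gap",s["finger_gap"],"q",s["joints"])
E
python3 tgt.py 55
python3 - <<'E'
from h import *
from jig import *
d=grab("wrist"); im,m,s=d
p=[588.6,4.6,np.radians(5.5)]
print([proj(m,J(p,X)) for X in [(-40,0,12),(-25.5,0,12),(-54.5,0,12),(-40,0,12+55),(-28,0,36.5)]])
save("w7",im)
E
```

```text
bolt origin in jig axes rel. slot [ 2.2765  0.8345 56.8288] F [ 0.4617  0.4248 -0.804 ] M [-0.0664  0.4635  0.0169]
slide [-0.0037 -0.004  -0.01  ] dr [0.     0.0005 0.0001] pos [480.4331  -4.9211 227.3135] gap 11.569702042632477 q [-0.1192  0.091   2.0039  0.1554  0.6219  1.2493]
[array([322.75538647, 209.73217933]), array([322.74012754, 193.96353251]), array([322.77023959, 225.08146816]), array([323.01334703, 231.25716971]), array([322.84292237, 203.82230956])]
```

View pics/w7.png

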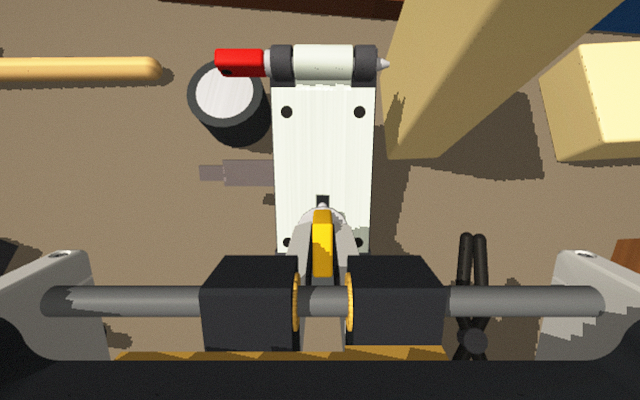

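The picture shows the pin home: the shoulder is against the knuckle at (268,62) and the nose sticks out at (383,63). The slot's upper end is visible at (322,200), in line with the wing. That was my eleventh picture, one over the limit, so from here I use numbers only.

Emit:
carry_out --slide '[[-0.0037,-0.004,-0.01],[-0.0037,-0.004,-0.01],[-0.0037,-0.004,-0.01],[0.0132,-0.0024,-0.0463],[0.0216,-0.0016,-0.0644],[0.0216,-0.0016,-0.0644],[0.0216,-0.0016,-0.0644]]' --dr '[[0,0.0005,0.0001],[0,0.0005,0.0001],[0,0.0005,0.0001],[0,0.0005,0.0001],[0,0.0005,0.0001],[0,0.0005,0.0001],[0,0.0005,0.0001]]' --gripper '[0,0,0,0,0,0,0]'

```text
clock: 17.93
eef_pos: [484.8, -5.0, 208.2]
eef_rot: [-3.141, -0.432, 0.096]
wrist_force: [0.4, 0.0, -1.0]
finger_gap: 11.8
finger_force: 50.0
```

```bash
python3 tgt.py 25
```

```text
bolt origin in jig axes rel. slot [-2.6873  0.5009 37.6941] F [ 0.3541  0.0249 -0.989 ] M [-0.0475  0.3682 -0.0085]
slide [ 0.0295  0.0012 -0.0423] dr [-0.0001 -0.0007 -0.    ] pos [484.7665  -5.0027 208.2077] gap 11.836833687512723 q [-0.1181  0.1333  2.0074  0.1636  0.5841  1.2391]
```

Emit:
carry_out --slide '[[0.0081,-0.0009,0.0037],[0.0081,-0.0009,0.0037],[0.0081,-0.0009,0.0037],[0.0081,-0.0009,0.0037]]' --dr '[[0,-0.0007,0],[0,-0.0007,0],[0,-0.0007,0],[0,-0.0007,0]]' --gripper '[0,0,0,0]'

```text
clock: 18.27
eef_pos: [486.8, -5.3, 209.9]
eef_rot: [-3.141, -0.438, 0.096]
wrist_force: [0.2, 0.2, -1.5]
finger_gap: 11.7
finger_force: 50.0
```

```bash
python3 tgt.py 25
```

```text
bolt origin in jig axes rel. slot [ 0.5115 -0.1054 38.4013] F [ 0.2233  0.2074 -1.496 ] M [-0.042   0.4209  0.0124]
slide [ 0.0212  0.0025 -0.0492] dr [-0.      0.0002 -0.    ] pos [486.8393  -5.3313 209.9366] gap 11.705712151164226 q [-0.1185  0.1337  2.0034  0.1651  0.582   1.2376]
```

Emit:
carry_out --slide '[[0.007,0.0008,-0.0164],[0.014,0.0016,-0.0328],[0.0212,0.0025,-0.0492],[0.0212,0.0025,-0.0492],[0.0212,0.0025,-0.0492],[0.0212,0.0025,-0.0492]]' --dr '[[0,0.0002,0],[0,0.0002,0],[0,0.0002,0],[0,0.0002,0],[0,0.0002,0],[0,0.0002,0]]' --gripper '[0,0,0,0,0,0]'

```text
clock: 18.77
eef_pos: [492.1, -4.7, 197.4]
eef_rot: [-3.141, -0.436, 0.096]
wrist_force: [0.6, -0.7, -1.5]
finger_gap: 11.4
finger_force: 50.0
```

```bash
python3 tgt.py 10
```

```text
bolt origin in jig axes rel. slot [-0.1682  0.0753 24.7804] F [ 0.5535 -0.7233 -1.4657] M [-0.0647  0.4072  0.0148]
slide [ 0.0253  0.0023 -0.0534] dr [-0.     -0.0001 -0.    ] pos [492.1098  -4.6689 197.3836] gap 11.430032507783203 q [-0.1154  0.1665  2.      0.1699  0.5543  1.2338]
```

No contact force at 10 mm in, so I'll continue to 10 mm above seated.

Emit:
carry_out --slide '[[0.006,0.0006,-0.0134],[0.0126,0.0012,-0.0267],[0.019,0.0018,-0.04],[0.0253,0.0023,-0.0534],[0.0253,0.0023,-0.0534],[0.0253,0.0023,-0.0534]]' --dr '[[0,0,0],[0,0,0],[0,0,0],[0,0,0],[0,0,0],[0,0,0]]' --gripper '[0,0,0,0,0,0]'

```text
clock: 19.27
eef_pos: [498.4, -4.1, 183.8]
eef_rot: [-3.141, -0.436, 0.096]
wrist_force: [-0.2, -0.7, -1.2]
finger_gap: 11.8
finger_force: 50.0
```

```bash
python3 tgt.py 1.5
```

```text
bolt origin in jig axes rel. slot [-0.1892  0.0741  9.7897] F [-0.2258 -0.6903 -1.228 ] M [-0.0458  0.3749 -0.0301]
slide [ 0.0144  0.0013 -0.0299] dr [-0.0001 -0.0001 -0.    ] pos [498.4322  -4.0696 183.8047] gap 11.82951847192321 q [-0.1123  0.2035  1.9941  0.1763  0.5236  1.2283]
```

Emit:
carry_out --slide '[[0.0072,0.0007,-0.015],[0.0144,0.0013,-0.0299],[0.0144,0.0013,-0.0299],[0.0144,0.0013,-0.0299],[0.0144,0.0013,-0.0299]]' --dr '[[0,0,0],[0,0,0],[0,0,0],[0,0,0],[0,0,0]]' --gripper '[0,0,0,0,0]'

```text
clock: 19.68
eef_pos: [502.0, -3.8, 176.6]
eef_rot: [-3.141, -0.436, 0.096]
wrist_force: [0.3, 0.3, -1.0]
finger_gap: 11.6
finger_force: 50.0
```

Emit:
carry_out --slide '[[0.0008,0,-0.0018],[0.0017,0.0002,-0.0036],[0.0026,0.0003,-0.0054],[0.0026,0.0003,-0.0054]]' --dr '[[0,0,0],[0,0,0],[0,0,0],[0,0,0]]' --gripper '[0,0,0,0]'

```text
clock: 20.02
eef_pos: [502.7, -3.7, 175.3]
eef_rot: [-3.141, -0.436, 0.096]
wrist_force: [0.2, -1.0, -1.2]
finger_gap: 12.2
finger_force: 50.0
```

```bash
python3 tgt.py 0
```

```text
bolt origin in jig axes rel. slot [0.1514 0.0327 0.2272] F [ 0.199 -0.955 -1.215] M [-0.0502  0.4247  0.0249]
slide [-0.0002 -0.     -0.0011] dr [-0. -0. -0.] pos [502.7055  -3.6853 175.2542] gap 12.246742659228728 q [-0.1103  0.2274  1.9894  0.1809  0.5038  1.2246]
```

Emit:
carry_out --slide '[[0.0007,0,-0.0018],[0.0013,0.0001,-0.0034],[0.0013,0.0001,-0.0034],[0.0013,0.0001,-0.0034]]' --dr '[[0,0,0],[0,0,0],[0,0,0],[0,0,0]]' --gripper '[0,0,0,0]'

```text
clock: 20.35
eef_pos: [502.8, -3.7, 175.1]
eef_rot: [-3.141, -0.436, 0.096]
wrist_force: [-12.3, -0.5, 13.0]
finger_gap: 11.6
finger_force: 50.0
```

Emit:
carry_out --slide '[[0.0008,0,-0.0018],[0.0015,0.0001,-0.0036],[0.0015,0.0001,-0.0036],[0.0015,0.0001,-0.0036]]' --dr '[[0,0,0],[0,0,0],[0,0,0],[0,0,0]]' --gripper '[0,0,0,0]'

```text
clock: 20.68
eef_pos: [502.9, -3.7, 175.1]
eef_rot: [-3.141, -0.436, 0.097]
wrist_force: [-30.0, -2.2, 31.7]
finger_gap: 11.6
finger_force: 50.0
```

```bash
python3 tgt.py 0
```

```text
bolt origin in jig axes rel. slot [ 0.3011  0.0369 -0.0148] F [-29.9691  -2.197   31.6964] M [-0.1335  2.8187  0.0336]
slide [-0.0011 -0.0001 -0.0004] dr [-0.      0.     -0.0001] pos [502.9203  -3.6762 175.0873] gap 11.641108704509012 q [-0.1103  0.2281  1.989   0.1814  0.5033  1.2235]
```

The flange is seated: contact came at 0.0 mm computed height. I'll relieve the press and turn +90° about the plate normal.

Emit:
carry_out --slide '[[-0.0017,-0.0002,0.0034],[-0.0017,-0.0002,0.0034],[-0.0017,-0.0002,0.0034],[-0.0017,-0.0002,0.0034],[-0.0017,-0.0002,0.0034],[-0.0017,-0.0002,0.0034],[-0.0017,-0.0002,0.0034],[-0.0017,-0.0002,0.0034],[-0.0017,-0.0002,0.0034],[-0.0017,-0.0002,0.0034]]' --dr '[[0,0,0],[0,0,0],[-0.0084,-0.0008,0.0181],[-0.0168,-0.0016,0.0363],[-0.0252,-0.0024,0.0544],[-0.0337,-0.0032,0.0725],[-0.0421,-0.004,0.0906],[-0.0505,-0.0049,0.1088],[-0.0589,-0.0057,0.1269],[-0.0589,-0.0057,0.1269]]' --gripper '[0,0,0,0,0,0,0,0,0,0]'

```text
clock: 21.52
eef_pos: [503.5, -3.8, 175.4]
eef_rot: [2.792, -0.271, 1.032]
wrist_force: [-6.3, -1.2, 10.1]
finger_gap: 11.7
finger_force: 50.0
```

```bash
cat > turn.py <<'E'
from jig import *
from scipy.spatial.transform import Rotation as Ro
np.set_printoptions(precision=4,suppress=True)
s=read_state(); R=Ro.from_euler("xyz",s["eef_rot"]); yaw=np.radians(5.5); Rj=Ro.from_euler("z",yaw)*Ro.from_euler("y",-a)
Rt=Rj*Ro.from_euler("z",np.pi/2)*Ro.from_euler("x",np.pi)
print("left to turn",np.degrees((Rt*R.inv()).as_rotvec())/360,"deg",np.degrees((Rt*R.inv()).magnitude()))
slot=np.array([547.2,.6,79.0]); print("bolt rel slot",Rj.inv().apply(s["eef_pos"]+105.9*R.apply([0,0,1])-slot),"F",Rj.inv().apply(s["wrist_force"]),"M",Rj.inv().apply(s["moment"]),s["joints"])
E
python3 turn.py
```

```text
left to turn [-0.0458 -0.0041  0.0984] deg 39.10783218407919
bolt rel slot [ 1.1697 -0.1825  0.0605] F [-1.5401 -0.5944 11.9126] M [-0.0309  0.4272  0.1002] [-0.1102  0.2282  1.9883  0.1812  0.5017  0.3362]
```

Emit:
carry_out --slide '[[0,0,0],[0,0,0],[-0.002,0,0],[-0.002,0,0],[-0.002,0,0],[-0.002,0,0],[-0.002,0,0],[-0.002,0,0],[-0.002,0,0]]' --dr '[[-0.0084,-0.0008,0.0181],[-0.0168,-0.0016,0.0363],[-0.0252,-0.0024,0.0544],[-0.0337,-0.0032,0.0725],[-0.0421,-0.004,0.0906],[-0.0458,-0.0041,0.0984],[-0.0458,-0.0041,0.0984],[-0.0458,-0.0041,0.0984],[-0.0458,-0.0041,0.0984]]' --gripper '[0,0,0,0,0,0,0,0,0]'

```text
clock: 22.27
eef_pos: [502.9, -3.8, 175.1]
eef_rot: [2.705, -0.002, 1.659]
wrist_force: [-4.1, 0.5, 7.9]
finger_gap: 11.6
finger_force: 50.0
```

```bash
python3 turn.py
```

```text
left to turn [-0.0003 -0.      0.0013] deg 0.4859123373882256
bolt rel slot [ 0.2613 -0.2496  0.0632] F [-0.3254  0.8527  8.8788] M [0.0242 0.3453 0.1024] [-0.1097  0.2278  1.9891  0.1769  0.5029 -0.3339]
```

Turned to within 0.5° and seated. I'll release and withdraw along the plate normal.

Emit:
carry_out --slide '[[0,0,0],[0,0,0],[0,0,0],[0,0,0],[0,0,0],[-0.04,-0.004,0.09],[-0.1,-0.01,0.217],[-0.16,-0.015,0.345],[-0.252,-0.024,0.544],[-0.252,-0.024,0.544]]' --dr '[[0,0,0],[0,0,0],[0,0,0],[0,0,0],[0,0,0],[0,0,0],[0,0,0],[0,0,0],[0,0,0],[0,0,0]]' --gripper '[45,45,45,45,45,45,45,45,45,45]'

```text
clock: 23.1
eef_pos: [438.7, -9.8, 315.2]
eef_rot: [2.701, -0.001, 1.658]
wrist_force: [-0.2, 0.0, 0.5]
finger_gap: 41.9
finger_force: 0.0
```

Emit:
carry_out --slide '[[-0.4,0,0.1],[-0.4,0,0.1],[-0.4,0,0.1],[-0.4,0,0.1],[-0.4,0,0.1],[-0.4,0,0.1]]' --dr '[[0,0,0],[0,0,0],[0,0,0],[0,0,0],[0,0,0],[0,0,0]]' --gripper '[45,45,45,45,45,45]'

```text
clock: 23.6
eef_pos: [339.9, -9.8, 335.4]
eef_rot: [2.707, -0.003, 1.658]
wrist_force: [0.5, 0.1, 0.1]
finger_gap: 42.8
finger_force: 0.0
```

```bash
python3 - <<'E'
from jig import *
np.set_printoptions(precision=1,suppress=True)
p=[588.6,4.6,np.radians(5.5)]
im,m,s=grab("top"); print(s["eef_pos"],s["wrist_force"],s["clock"])
for nm,lo,hi,z in [("red",(0,150,90),(6,255,255),143),("yel",(22,180,120),(32,255,255),111)]:
    for c in blobs(im,lo,hi,8)[:2]: print(nm,cv2.contourArea(c),np.array(cen(c)),ray(m,*cen(c),z),cv2.minAreaRect(c))
print("expected handle",J(p,(82,64,25)),proj(m,J(p,(82,64,25))),"wing",J(p,(-40,0,48)),proj(m,J(p,(-40,0,48))))
print("wing ends expected",proj(m,J(p,(-40,17,48))),proj(m,J(p,(-40,-17,48))))
E
```

```text
[339.9  -9.8 335.4] [0.5 0.1 0.1] 23.6
red 49.5 [300.9 151.7] [647.   73.9 143. ] ((300.5, 151.5), (5.0, 11.0), 90.0)
yel 42.0 [328.1 194.7] [534.8  -0.2 111. ] ((328.0, 194.5), (5.0, 10.0), 90.0)
expected handle [645.9  74.4 142.3] [300.7 152.1] wing [532.3  -0.8 111.6] [328.4 195.6]
wing ends expected [322.2 196.2] [334.6 195. ]
```

Handle and wing are both where they should be, within 1 px, and the wing lies across the slot. Handing in.

```bash
python3 -c "
from cell import *
print(sign_off())"
```

```text
the job is handed in; nothing more can be done
None
```

The hinge pin is home from the free (+y) end, and the T-bolt is seated and locked by a quarter turn. Everything is released and the job was handed in at about 24 s, but I viewed 11 pictures against the limit of 10.

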